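Put the microscope kit back in its tray

ROBOT

A 6-joint arm with a two-finger parallel gripper is mounted at the origin on the work surface. World frame = base frame: x ahead of the robot, y to its left, z up, the work surface at z = 0. Lengths are in m, angles in rad, forces in N, time in s.
With the tool pointing down it reaches from about 0.425 to 0.95 m from the base axis. Payload 3.5 kg.
Tool frame: the origin (TCP) lies on the centre line of the jaws, within the pads' length; the fingertips stand 17 mm ahead of it and the grasp point (between the pads) lies 2 mm behind it; z points along the fingers, y is the line along which they close (so a half turn about z gives the same grasp; the last joint's range is limited). The gripper opens to 85 mm and grips with 20 to 120 N. Pads are 22 mm wide; open, the fingers measure 114 mm over their backs; the gripper's body (76 mm by 85 mm) begins 54 mm behind the grasp point. The pads swing forward as they close: fully open they stand 13 mm farther back than shut.
Start: joints at [-1.339, 0.286, 1.577, -0, 1.279, -0.15], TCP at [0.252, -0.626, 0.248] pointing down, gripper open.
Joint ranges: [-2.77, 2.77], [-0.9, 2.22], [0.21, 2.48], [-1.53, 4.67], [0.24, 2.81], [-2.84, 2.84]. Speed limits (rad/s): [2.79, 2.79, 3.14, 3.14, 3.14, 3.14].

INTERFACE

Orientations are given as a unit quaternion [x, y, z, w].
In Python, from plant import ctrl gives the robot as it stands. The module is installed in compiled form; this text tells all that it offers.
- The arm moves only by the tool drive_tool, never from a script. Its argument "moves" is a list of rows, each a list of 3 entries, a list of its own where there are three numbers: the turn, a rotation vector about the tool's x, y, z in rad, then the shift along the tool's x, y, z in m, then the finger opening in m, from 0 to 0.0854. A call has 1 to 5 rows; each row shifts and turns the commanded pose from where the row before left it, along the tool's axes as they then stand; what a row does not reach is not made up. A row lasts 1/8 s, in which the tool goes at most 62.5 mm and 10.7 degrees, less where a joint would pass 70% of its speed; a pose out of reach is approached as far as the arm can. A call with a gripper value outside its range is refused whole. The fingers move at their own pace and stop on an object; "grip_force" is the grip in N (left out, the last holds). Time passes only in rows, so rows that do not move let the fingers close. It gives the time, the measured TCP pose, the force, the opening and the grip force at its end, in the units of the state.
- ctrl.get_state(): the state, without advancing time (a new reading comes with each control period).
- ctrl.read_camera(name): name is "scene" or "side" or "wrist"; returns a dict with "image" (384x512x3 uint8, red, green, blue), "fx", "fy", "cx", "cy" (pixels), "R" (3x3) and "t" (3): a world point X has camera coordinates R X + t. Camera axes: x right, y down, z forward; pixel columns grow to the right and rows downward; lengths in m; the calibration is good to about 2 mm. The wrist camera is an equidistant fisheye: a pixel r from the principal point sees the ray r / f radians off the axis. A picture is of the moment at which its call begins. There is no depth.
- ctrl.sign_off(): hands the job in; it is judged then, once.
The state is a dict: "time": time; "qpos": joint angles; "dq": joint speeds; "joint_efforts": joint torques, N m; "eef_pos": TCP position; "tcp_rot": TCP orientation; "contact_force": force on the tool from outside, world axes, zero at the start; "wrist_torque": the same for the moment, N m; "opening": opening from 0.0 (shut) to 1.0 (fully open); "finger_force": force on a finger pad.
Only numpy, scipy, OpenCV 4.12 (cv2) and the standard library are available. Lean on these libraries where they do the work, as an engineer would, in place of code of your own. Each camera call takes 0.05 s, during which the arm holds its last target. There are 200 camera calls.

TASK

Put the microscope kit away: stand the slim objective, the wide objective, the filter cube and the polariser block upright in the white tray, each in the one well made for its shape and size. The eyepiece and the oil bottle do not belong there: leave them standing where they are.

Things in the scene. Friction and masses are not known exactly. Their poses are not given: they have to be found in the camera images.
- slim_centre (a point): Slim microscope objective standing upright on the bench, steel barrel 28 mm in diameter, 62 mm tall, two black bands, its top 18 mm tapering to a 12 mm wide nose. The point is at its centre, 31 mm above its underside; z is its axis, up.
- wide_centre (a point): Wide low-power objective standing upright, steel barrel 48 mm in diameter, 52 mm tall, two black bands, its top 10 mm tapering to 36 mm, a flat dark-ringed lens on top. The point is at its centre, 26 mm above its underside; z is its axis, up.
- cube_centre (a point): Filter cube: black upright block, 40 x 40 mm in plan and 50 mm tall, with a round green window on top and one on a side. The point is at its centre, 25 mm above its underside; x and y are square to its sides, z up.
- block_centre (a point): Polariser block: bare aluminium upright block, 60 mm (its x) by 24 mm (its y) in plan, 50 mm tall (z up), with a black oblong window on top. The point is at its centre, 25 mm above its underside.
- slim_well_in (a point): Small round well, grey, 46 mm inside diameter: for the slim objective. One of four wells fixed 90 mm apart, 2 by 2 in any order, in a white 196 mm square tray with the same axes. The point is the centre of the well's inner floor, 8 mm above the bench, z up. Well rims and tray rim rise 5 mm above this floor: keep the fingertips above them when letting go.
- wide_well_in (a point): Large round well, grey, 66 mm inside diameter: for the wide objective. One of four wells fixed 90 mm apart, 2 by 2 in any order, in a white 196 mm square tray with the same axes. The point is the centre of the well's inner floor, 8 mm above the bench, z up. Well rims and tray rim rise 5 mm above this floor: keep the fingertips above them when letting go.
- cube_well_in (a point): Square well, grey, 58 x 58 mm inside, sides along its x and y: for the filter cube. One of four wells fixed 90 mm apart, 2 by 2 in any order, in a white 196 mm square tray with the same axes. The point is the centre of the well's inner floor, 8 mm above the bench, z up. Well rims and tray rim rise 5 mm above this floor: keep the fingertips above them when letting go.
- block_well_in (a point): Oblong well, grey, 78 mm (its x) by 42 mm (its y) inside: for the polariser block. One of four wells fixed 90 mm apart, 2 by 2 in any order, in a white 196 mm square tray with the same axes. The point is the centre of the well's inner floor, 8 mm above the bench, z up. Well rims and tray rim rise 5 mm above this floor: keep the fingertips above them when letting go.
- eyepiece_centre (a point): Eyepiece, a look-alike that does not belong in the tray: upright, 54 mm tall, steel, narrow 32 mm foot, 46 mm body, flared black rubber eyecup 50 mm wide on top with a hollow in it. The point is at its centre, 27 mm above its underside.
- bottle_centre (a point): Immersion-oil bottle, a look-alike that does not belong in the tray: upright, straight amber body 27 mm in diameter with a paper band, flat 22 mm black screw cap, 60 mm tall. The point is at its centre, 30 mm above its underside.
There are look-alikes about, which are no part of the job. Leave any brown or purple look-alike of the part that bears block_centre alone.

How it is judged:
At the end, for the whole second after the job is handed in: Each of the four pieces stands upright (within 0.12 rad) on the floor of its own well: its centre within 15 mm of the well's centre seen from above and within 4 mm of its standing height, at rest. The eyepiece and the bottle stand upright, each within 30 mm of where it began (horizontal distance between slim_centre and slim_well_in below 0.015 m and z of slim_centre in the frame of slim_well_in between 0.027 and 0.035 m and angle between each of slim_centre, wide_centre, cube_centre, block_centre, eyepiece_centre, bottle_centre's own z axis and vertical below 0.12 rad and linear speed of each of slim_objective, wide_objective, filter_cube, polariser_block below 0.02 m/s and horizontal distance between wide_centre and wide_well_in below 0.015 m and z of wide_centre in the frame of wide_well_in between 0.022 and 0.03 m and horizontal distance between cube_centre and cube_well_in below 0.015 m and z of cube_centre in the frame of cube_well_in between 0.021 and 0.029 m and horizontal distance between block_centre and block_well_in below 0.015 m and z of block_centre in the frame of block_well_in between 0.021 and 0.029 m and distance of each of eyepiece_centre, bottle_centre from where it was at the start of the episode below 0.03 m); the robot touches nothing.
It fails at once if the eyepiece is carried off, shoved or knocked over (more than 30 mm from its start) (distance of eyepiece_centre from where it was at the start of the episode above 0.03 m).
It fails at once if the oil bottle is carried off, shoved or knocked over (more than 30 mm from its start) (distance of bottle_centre from where it was at the start of the episode above 0.03 m).
It also fails if it takes over 112 s, if anything falls off the work surface, if the arm or the gripper's body presses on something with over 40 N, if the wrist force passes 120 N, or if a joint passes its speed limit or range.

## Working session

There is one attempt and no reset: what is moved stays moved. The work goes in short steps, Python scripts to look and compute and a tool call to move; the robot and the scene stay as the last step left them, time stands still between calls to the robot, and variables do not carry over. Pictures are saved under pics/ and viewed, at most 14 in all, crops included, and the job is handed in when it is done.

Besides the shell and the picture viewer there is one more tool, called after ">>>" in YAML: its name, and indented under it one key for each argument. drive_tool: Moves the arm, as the interface text tells. Its arguments: {"type":"object","properties":{"moves":{"type":"array","items":{"type":"array"}},"grip_force":{"type":"number"}},"required":["moves"]}

```bash
mkdir -p pics
cat > h.py <<'E'
import numpy as np, cv2, pickle
from plant import ctrl
def cap(n,tag):
    c=ctrl.read_camera(n); pickle.dump(c,open(f'pics/{tag}.pkl','wb')); cv2.imwrite(f'pics/{tag}.png',c['image'][:,:,::-1]); return c
def load(tag): return pickle.load(open(f'pics/{tag}.pkl','rb'))
def ray(c,u,v,fish=False):
    R=np.array(c['R']);t=np.array(c['t']);x=(u-c['cx'])/c['fx'];y=(v-c['cy'])/c['fy']
    if fish:
        r=np.hypot(x,y); d=np.array([np.sin(r)*x/max(r,1e-9),np.sin(r)*y/max(r,1e-9),np.cos(r)])
    else: d=np.array([x,y,1.])
    return -R.T@t, R.T@d
def onz(c,u,v,z,fish=False):
    o,d=ray(c,u,v,fish); return o+d*(z-o[2])/d[2]
E
python3 - <<'E'
from h import *
ims=[cap(n,n+'0')['image'] for n in('scene','side','wrist')]
for n in('scene','side','wrist'):
    c=load(n+'0'); print(n,c['fx'],c['cx'],c['cy'],-np.array(c['R']).T@c['t'])
s=ctrl.get_state();print(s['time'],s['eef_pos'],s['tcp_rot'],s['opening'])
for n,i in zip(('scene','side','wrist'),ims): cv2.imwrite(f'pics/{n}0b.png',cv2.resize(i[:,:,::-1],(800,600),interpolation=cv2.INTER_CUBIC))
E
```

```text
scene 499.59069710804243 251.94631562924795 178.03637478095894 [1.12206506 0.75709656 0.91248032]
side 434.6471222215271 258.99022297022924 191.2304961457241 [0.21765104 0.73802474 0.90221636]
wrist 297.3186396354542 255.72894855213428 188.47282094296915 [ 0.32530267 -0.59492647  0.3728134 ]
0.15 [ 0.25140203 -0.62590018  0.24723555] [ 9.81834625e-01  1.89736351e-01 -3.93432240e-05 -9.40529297e-04] 0.9994958148596221
```

View pics/scene0b.png

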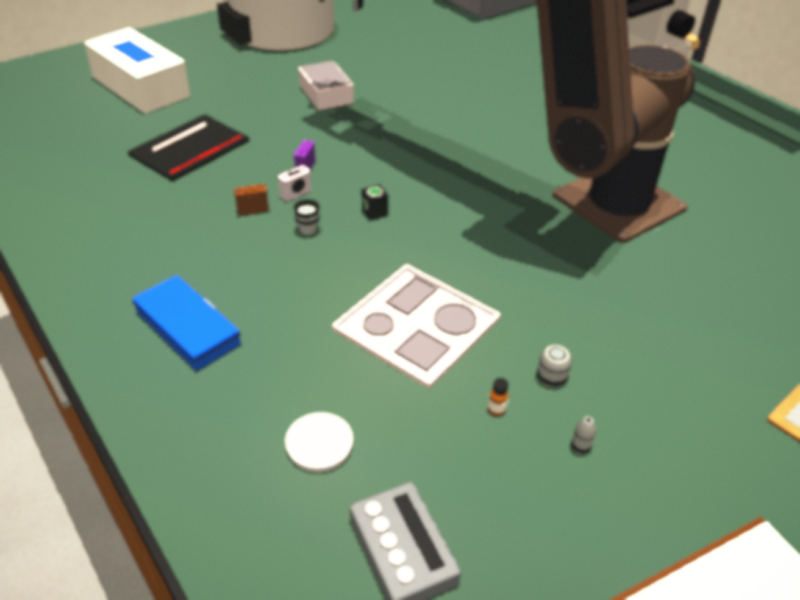

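View pics/side0b.png

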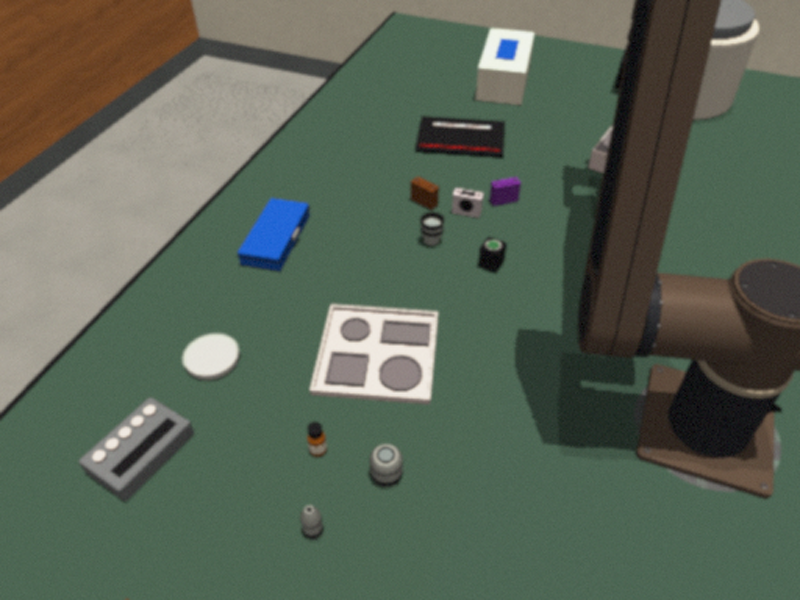

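View pics/wrist0b.png

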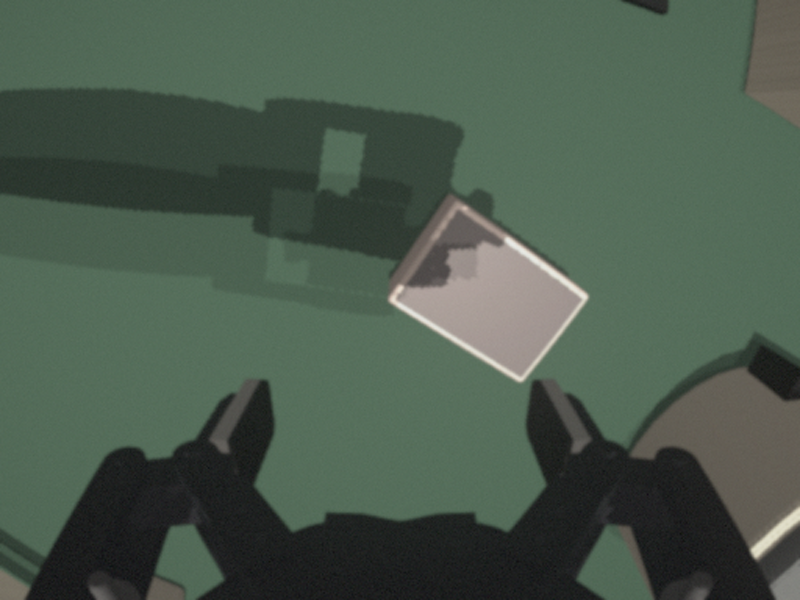

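The scene view shows the tray at about (415,322). The slim objective is at (585,433), the wide objective at (555,363), the bottle at (499,397) and the cube at (374,200). The aluminium block is at (295,183), between the brown block at (252,200), the purple block at (305,154) and the eyepiece at (307,217). The side view agrees, and the wrist view shows only an unrelated box.

Run:
```python
from h import *
S=load('scene0');D=load('side0');k=.64
def tri(a,b):
    o1,d1=ray(S,a[0]*k,a[1]*k);o2,d2=ray(D,b[0]*k,b[1]*k)
    st=np.linalg.lstsq(np.c_[d1,-d2],o2-o1,rcond=None)[0]
    p,q=o1+d1*st[0],o2+d2*st[1];return (p+q)/2,np.linalg.norm(p-q)
for n,a,b,z in [('slimtop',(588,420),(309,509),.062),('wide top',(557,353),(386,455),.052),('bottletop',(501,382),(315,429),.06),('cubetop',(375,190),(493,243),.05),('blocktop',(294,174),(468,194),.05),('eyetop',(307,209),(432,220),.054),('brown',(251,190),(425,185),.05),('purple',(306,150),(506,184),.05),
 ('wellslim',(378,324),(355,329),.013),('wellwide',(455,319),(401,373),.013),('wellcube',(423,350),(347,369),.013),('wellblock',(412,295),(406,333),.013),('c1',(407,266),(439,313),.013),('c2',(500,315),(432,398),.013),('c3',(428,381),(313,391),.013),('c4',(333,325),(331,306),.013)]:
    p,e=tri(a,b);print(n,p.round(3),round(e,4),onz(S,a[0]*k,a[1]*k,z)[:2].round(3),onz(D,b[0]*k,b[1]*k,z)[:2].round(3))
```

```text
slimtop [0.498 0.376 0.061] 0.0016 [0.499 0.375] [0.497 0.377]
wide top [0.436 0.256 0.051] 0.0028 [0.436 0.255] [0.436 0.258]
bottletop [0.549 0.255 0.057] 0.0048 [0.55  0.254] [0.547 0.26 ]
cubetop [ 0.422 -0.248  0.052] 0.0015 [ 0.42  -0.252] [ 0.423 -0.25 ]
blocktop [ 0.517 -0.391  0.045] 0.0022 [ 0.52  -0.386] [ 0.515 -0.382]
eyetop [ 0.557 -0.276  0.047] 0.0006 [ 0.561 -0.268] [ 0.554 -0.269]
brown [ 0.613 -0.389  0.044] 0.0031 [ 0.615 -0.384] [ 0.609 -0.379]
purple [ 0.452 -0.454  0.044] 0.0016 [ 0.456 -0.447] [ 0.451 -0.445]
wellslim [0.597 0.013 0.006] 0.0013 [0.601 0.018] [0.594 0.02 ]
wellwide [0.485 0.075 0.005] 0.0014 [0.49  0.081] [0.482 0.082]
wellcube [0.572 0.102 0.007] 0.0008 [0.576 0.106] [0.569 0.107]
wellblock [ 0.509 -0.011  0.006] 0.0018 [ 0.514 -0.006] [ 0.507 -0.004]
c1 [ 0.471 -0.078  0.006] 0.0011 [ 0.476 -0.072] [ 0.469 -0.071]
c2 [0.418 0.11  0.008] 0.0033 [0.422 0.116] [0.417 0.112]
c3 [0.605 0.161 0.006] 0.0059 [0.608 0.162] [0.602 0.169]
c4 [ 0.661 -0.022  0.009] 0.0042 [ 0.663 -0.021] [ 0.658 -0.016]
```

>>> drive_tool:
  moves:
    - [[0,0,0],[0.042,-0.024,0],0.085]
    - [[0,0,0],[0.042,-0.024,0],0.085]
    - [[0,0,0],[0.042,-0.024,0],0.085]
    - [[0,0,0],[0.042,-0.024,0],0.085]

```text
time: 0.65
eef_pos: [0.3723, -0.4732, 0.2479]
tcp_rot: [0.982, 0.19, -0.0, -0.0]
contact_force: [1.0, 0.6, 0.1]
opening: 0.992
finger_force: 0.0
```

>>> drive_tool:
  moves:
    - [[0,0,0],[0.042,-0.024,0],0.085]
    - [[0,0,0],[0.042,-0.024,0],0.085]
    - [[0,0,0],[0.042,-0.024,0],0.085]
    - [[0,0,0],[0,0,0],0.085]
    - [[0,0,0],[0,0,0],0.085]

```text
time: 1.27
eef_pos: [0.4615, -0.361, 0.2481]
tcp_rot: [0.982, 0.19, -0.0, -0.0]
contact_force: [-0.3, -1.0, 0.9]
opening: 0.992
finger_force: 0.0
```

Run:
```python
from h import *
c=cap('wrist','w1'); cv2.imwrite('pics/w1b.png',cv2.resize(c['image'][:,:,::-1],(800,600),interpolation=cv2.INTER_CUBIC))
s=ctrl.get_state();print(s['time'],s['eef_pos'],s['tcp_rot'],s['opening'])
```

```text
1.325 [ 0.46126004 -0.36152435  0.24812728] [ 9.81894731e-01  1.89427251e-01 -2.32752169e-04  1.41064086e-06] 0.9971610881612998
```

View pics/w1b.png

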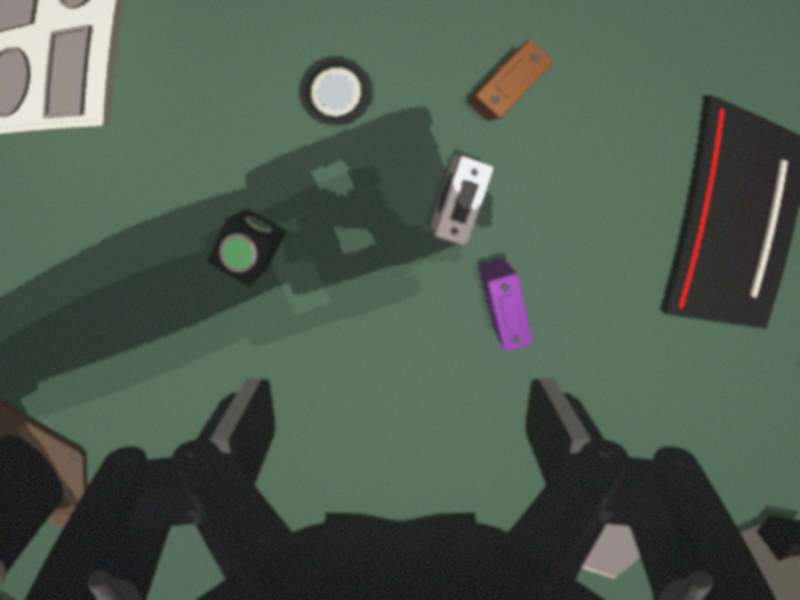

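The wrist view shows the aluminium block at (464,198), the purple block at (508,310), the brown one at (513,80), the eyepiece at (336,91), and the cube top at about (245,248).

Run:
```python
from h import *
c=load('w1');g=lambda u,v,z:onz(c,u*.64,v*.64,z,True)[:2]
im=cv2.resize(c['image'],(800,600),interpolation=cv2.INTER_CUBIC)
for n,pts,z in [('block',[(460,153),(494,166),(467,244),(434,232)],.05),('brown',[(531,41),(553,59),(498,119),(470,99)],.05),('purple',[(486,279),(519,272),(531,345),(507,350)],.05),('eye',[(301,91),(371,91),(336,56),(336,125)],.054),('tray c1',[(104,125)],.013),('blockwell',[(55,30),(91,27),(82,117),(46,113)],.008),('cubewin',[(238,253)],.05)]:
    q=np.array([g(u,v,z) for u,v in pts]);print(n,q.mean(0).round(4))
    if len(q)==4:
        d=np.diff(np.r_[q,q[:1]],axis=0);print('  len',np.linalg.norm(d,axis=1).round(3),'ang',np.arctan2(d[:,1],d[:,0]).round(3))
# metal mask check
hsv=cv2.cvtColor(im,cv2.COLOR_RGB2HSV);m=((hsv[...,1]<60)&(hsv[...,2]>110)).astype(np.uint8)
roi=np.zeros_like(m);roi[140:260,420:505]=1
ct=max(cv2.findContours(m*roi,0,2)[0],key=cv2.contourArea);print(cv2.boxPoints(cv2.minAreaRect(ct)))
# cube: dark mask
m=((hsv[...,2]<45)).astype(np.uint8);roi=np.zeros_like(m);roi[200:295,200:295]=1
ct=max(cv2.findContours(m*roi,0,2)[0],key=cv2.contourArea);print('cube',cv2.approxPolyDP(ct,5,True)[:,0].tolist())
for z in(0.05,):
  m=((hsv[...,0]>50)&(hsv[...,1]>80)&(hsv[...,2]>120)).astype(np.uint8)*roi
  M=cv2.moments(m);u,v=M['m10']/M['m00'],M['m01']/M['m00'];print(u,v,g(u,v,z))
cv2.imwrite('pics/cubecrop.png',cv2.resize(im[190:300,190:300,::-1],(550,550),interpolation=cv2.INTER_CUBIC))
```

```text
block [ 0.5184 -0.385 ]
  len [0.026 0.059 0.025 0.059] ang [-1.522 -3.063  1.61   0.083]
brown [ 0.6118 -0.3841]
  len [0.02  0.062 0.024 0.063] ang [-1.817  2.817  1.363 -0.383]
purple [ 0.4543 -0.4535]
  len [0.025 0.061 0.02  0.061] ang [-0.969 -2.511  2.153  0.724]
eye [ 0.556  -0.2749]
  len [0.048 0.035 0.049 0.035] ang [-1.229  1.13  -2.763  1.149]
tray c1 [ 0.4734 -0.0756]
blockwell [ 0.5104 -0.0084]
  len [0.048 0.085 0.049 0.082] ang [-1.372 -2.875  1.708  0.251]
cubewin [ 0.4215 -0.2457]
[[436. 140.]
 [504. 140.]
 [504. 259.]
 [436. 259.]]
cube [[246, 210], [226, 221], [208, 260], [250, 285], [285, 232]]
237.08585858585857 252.72895622895624 [ 0.42146509 -0.24495862]
```

View pics/cubecrop.png

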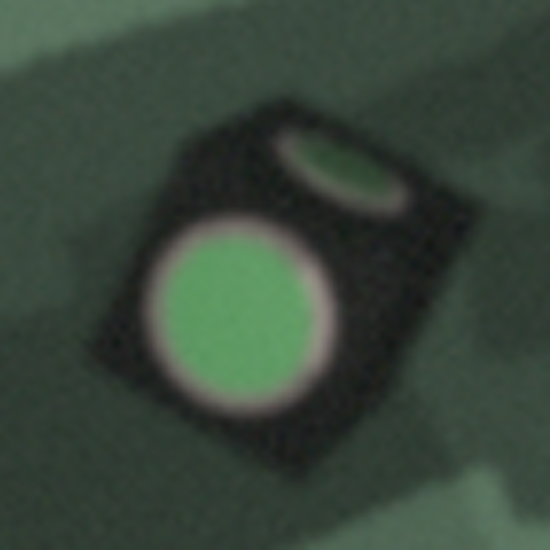

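>>> drive_tool:
  moves:
    - [[0,0,0.15],[0,0,0],0.05]
    - [[0,0,0.15],[0,0,0],0.05]
    - [[0,0,0],[0.028,0.015,0],0.05]
    - [[0,0,0],[0.027,0.014,0],0.05]
    - [[0,0,0],[0,0,0.04],0.05]

```text
time: 1.95
eef_pos: [0.5211, -0.3894, 0.2122]
tcp_rot: [0.999, 0.04, 0.003, 0.004]
contact_force: [-0.2, -0.7, -0.8]
opening: 0.586
finger_force: 0.0
```

>>> drive_tool:
  moves:
    - [[0,0,0],[0,0,0.05],0.05]
    - [[0,0,0],[0,0,0.04],0.05]
    - [[0,0,0],[0,0,0],0.05]
    - [[0,0,0],[0,0,0],0.05]

```text
time: 2.45
eef_pos: [0.5192, -0.387, 0.1201]
tcp_rot: [0.999, 0.04, 0.001, 0.001]
contact_force: [0.2, 0.5, 1.4]
opening: 0.589
finger_force: 0.0
```

Run:
```python
from h import *
c=load('w1');g=lambda u,v,z:onz(c,190+0*u if 0 else (190+u/5)*.64,(190+v/5)*.64,z,True)[:2]
a,b,d=g(95,350,.05),g(300,475,.05),g(180,150,.05)
print(b,d,(b+d)/2,np.linalg.norm(b-a),np.linalg.norm(d-a),np.arctan2(*(b-a)[::-1]),np.arctan2(*(d-a)[::-1]))
c=cap('wrist','w2'); cv2.imwrite('pics/w2b.png',cv2.resize(c['image'][:,:,::-1],(800,600),interpolation=cv2.INTER_CUBIC))
s=ctrl.get_state();print(s['time'],s['eef_pos'],s['tcp_rot'],s['opening'])
```

```text
[ 0.40106918 -0.2617852 ] [ 0.44213459 -0.22934984] [ 0.42160188 -0.24556752] 0.037645295886513046 0.03464256622533957 -1.7505386466596606 -0.13327876338007996
2.5 [ 0.51974671 -0.38716167  0.12110421] [0.9991811  0.04039996 0.00148474 0.00166307] 0.5889004599506432
```

View pics/w2b.png

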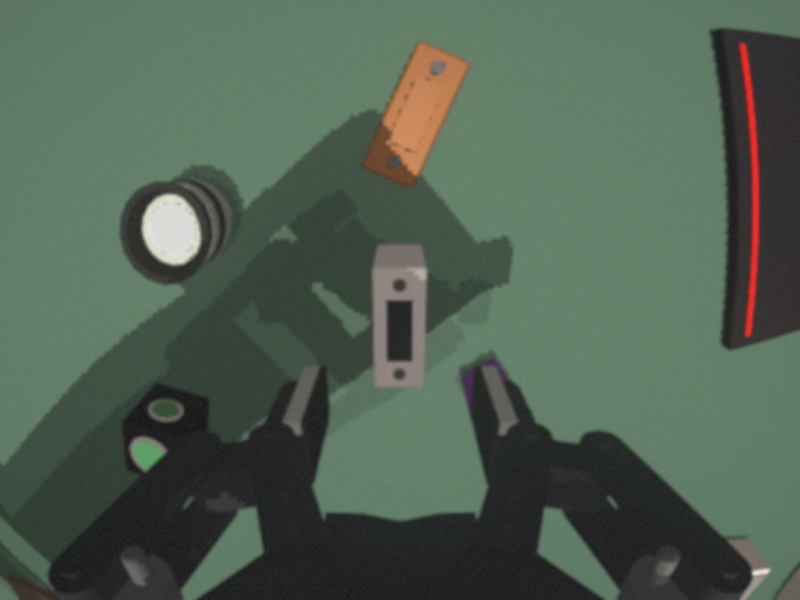

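The wrist view shows the block at (400,320), centred between the fingers and aligned with them. I'm descending to grip it.

>>> drive_tool:
  moves:
    - [[0,0,0],[0,0,0.045],0.05]
    - [[0,0,0],[0,0,0.033],0.05]
    - [[0,0,0],[0,0,0.01],0.05]
    - [[0,0,0],[0,0,0],0.05]
    - [[0,0,0],[0,0,0],0.02]
  grip_force: 50

```text
time: 3.12
eef_pos: [0.5203, -0.3867, 0.033]
tcp_rot: [0.999, 0.041, 0.001, 0.002]
contact_force: [0.1, -0.3, -0.5]
opening: 0.387
finger_force: 0.0
```

>>> drive_tool:
  moves:
    - [[0,0,0],[0,0,0],0.015]
    - [[0,0,0],[0,0,0],0.015]
    - [[0,0,0],[0,0,0],0.015]
    - [[0,0,0],[0,0,0],0.015]

```text
time: 3.62
eef_pos: [0.5203, -0.3866, 0.0329]
tcp_rot: [0.999, 0.041, 0.001, 0.002]
contact_force: [0.1, 0.7, 6.1]
opening: 0.276
finger_force: 50.2
```

>>> drive_tool:
  moves:
    - [[0,0,0],[0,0,-0.02],0.015]
    - [[0,0,0],[0,0,-0.05],0.015]
    - [[0,0,0],[0,0,-0.04],0.015]
    - [[0,0,0],[0.003,-0.03,0],0.015]
    - [[0,0,0],[0.003,-0.05,0],0.015]

```text
time: 4.25
eef_pos: [0.5185, -0.3055, 0.1421]
tcp_rot: [0.999, 0.04, 0.001, 0.001]
contact_force: [0.1, -0.3, -2.2]
opening: 0.272
finger_force: 49.4
```

>>> drive_tool:
  moves:
    - [[0,0,0],[0.003,-0.05,0],0.015]
    - [[0,0,0],[0.003,-0.05,0],0.015]
    - [[0,0,0],[0.003,-0.05,0],0.015]
    - [[0,0,0],[0.003,-0.05,0],0.015]
    - [[0,0,0],[0.003,-0.05,0],0.015]

```text
time: 4.88
eef_pos: [0.5123, -0.053, 0.1409]
tcp_rot: [0.999, 0.041, 0.0, -0.0]
contact_force: [0.3, -0.8, -0.7]
opening: 0.277
finger_force: 49.4
```

>>> drive_tool:
  moves:
    - [[0,0,-0.1],[0,0,0],0.015]
    - [[0,0,-0.1],[0,0,0],0.015]
    - [[0,0,0],[0,0,0],0.015]
    - [[0,0,0],[0,0,0],0.015]

```text
time: 5.38
eef_pos: [0.5127, -0.0548, 0.1406]
tcp_rot: [0.99, 0.14, -0.0, -0.0]
contact_force: [-0.2, -0.7, -2.3]
opening: 0.275
finger_force: 49.6
```

Run:
```python
from h import *
c=cap('wrist','w3'); cv2.imwrite('pics/w3b.png',cv2.resize(c['image'][:,:,::-1],(800,600),interpolation=cv2.INTER_CUBIC))
s=ctrl.get_state();print(s['time'],s['eef_pos'],s['tcp_rot'],s['opening'])
```

```text
5.425 [ 0.51277729 -0.05484345  0.14049507] [ 9.90192996e-01  1.39706226e-01 -9.29170027e-06 -2.09286091e-05] 0.2734675564935661
```

View pics/w3b.png

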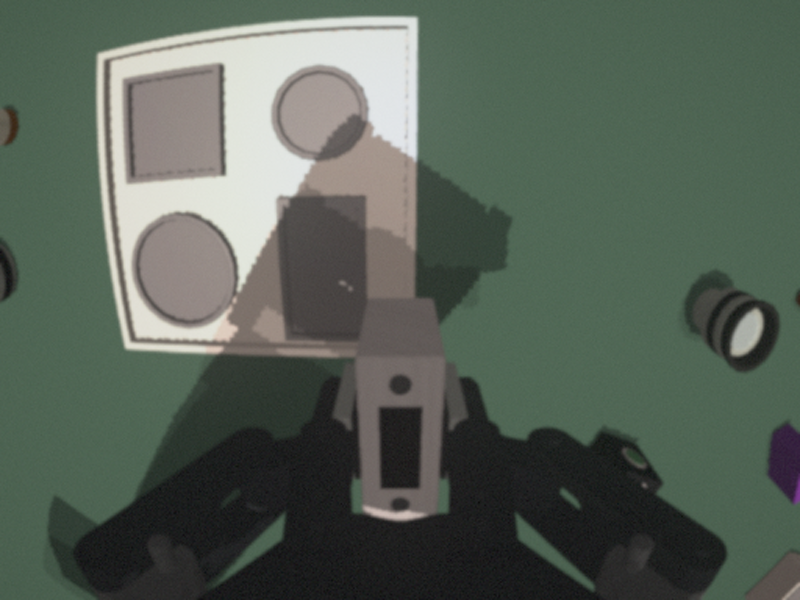

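The wrist view now shows all four wells: square (175,122), small round (320,113), large round (186,269) and oblong (323,268). The block is held upright at (400,435).

Run:
```python
from h import *
c=load('w3');g=lambda u,v,z:onz(c,u*.64,v*.64,z,True)[:2]
for n,pts in [('tray',[(98,53),(417,17),(416,None),(126,348)]),('cube',[(124,76),(223,64),(225,175),(129,182)]),('block',[(278,197),(367,196),(364,338),(284,340)]),('wide',[(133,268),(238,270),(183,211),(190,327)]),('slim',[(272,112),(369,112),(320,65),(321,160)])]:
    q=np.array([g(u,v,.012) for u,v in pts if v]);print(n,q.mean(0).round(4),q.round(3).tolist())
a=g(98,53,.013);b=g(417,17,.013);d=g(126,348,.013)
print(np.arctan2(*(b-a)[::-1]),np.arctan2(*(a-d)[::-1]),np.linalg.norm(b-a),np.linalg.norm(a-d),(b+d)/2)
```

```text
tray [0.5633 0.0882] [[0.609, 0.169], [0.662, -0.02], [0.419, 0.116]]
cube [0.5726 0.1018] [[0.596, 0.144], [0.612, 0.078], [0.55, 0.061], [0.533, 0.125]]
block [ 0.5102 -0.0077] [[0.545, 0.027], [0.558, -0.022], [0.476, -0.041], [0.461, 0.005]]
wide [0.4875 0.0766] [[0.479, 0.114], [0.497, 0.042], [0.523, 0.083], [0.451, 0.068]]
slim [0.5966 0.0157] [[0.591, 0.042], [0.603, -0.01], [0.622, 0.023], [0.571, 0.008]]
-1.2960645249277039 0.2752024819714301 0.19566187921105863 0.19568290948634948 [0.54085064 0.04749919]
```

>>> drive_tool:
  moves:
    - [[0,0,0],[0.012,-0.045,0],0.015]
    - [[0,0,0],[0,0,0.03],0.015]
    - [[0,0,0],[0,0,0.04],0.015]
    - [[0,0,0],[0,0,0.018],0.015]
    - [[0,0,0],[0,0,0],0.015]

```text
time: 6.05
eef_pos: [0.5109, -0.0082, 0.0511]
tcp_rot: [0.99, 0.14, -0.002, -0.001]
contact_force: [0.6, 0.5, -0.9]
opening: 0.271
finger_force: 49.8
```

>>> drive_tool:
  moves:
    - [[0,0,0],[0,0,0.006],0.015]
    - [[0,0,0],[0,0,0.003],0.015]
    - [[0,0,0],[0,0,0.001],0.015]
    - [[0,0,0],[0,0,0],0.015]

```text
time: 6.55
eef_pos: [0.5122, -0.0082, 0.0427]
tcp_rot: [0.99, 0.14, 0.0, 0.0]
contact_force: [0.3, -0.4, -1.1]
opening: 0.27
finger_force: 49.8
```

>>> drive_tool:
  moves:
    - [[0,0,0],[0,0,0.002],0.015]
    - [[0,0,0],[0,0,0],0.015]
    - [[0,0,0],[0,0,0],0.045]
    - [[0,0,0],[0,0,0],0.045]
    - [[0,0,0],[0,0,0],0.045]

```text
time: 7.18
eef_pos: [0.5119, -0.0082, 0.0403]
tcp_rot: [0.99, 0.14, 0.0, 0.0]
contact_force: [0.6, 0.3, -0.6]
opening: 0.528
finger_force: 0.0
```

>>> drive_tool:
  moves:
    - [[0,0,0],[0,0,-0.03],0.045]
    - [[0,0,0],[0,0,-0.05],0.045]
    - [[0,0,0],[0,0,-0.05],0.075]
    - [[0,0,0.145],[-0.0255,0.034,0],0.075]

```text
time: 7.68
eef_pos: [0.5004, -0.0479, 0.176]
tcp_rot: [0.998, 0.068, 0.005, 0.002]
contact_force: [0.1, -0.7, 0.4]
opening: 0.875
finger_force: 0.0
```

```bash
cat > go.py <<'E'
import sys
from h import *
def rel(x,y,s=None):
    s=s or ctrl.get_state();q=s['tcp_rot'];p=s['eef_pos']
    from scipy.spatial.transform import Rotation as Ro
    R=Ro.from_quat(q).as_matrix();psi=np.arctan2(R[1,0],R[0,0]);d=R.T@(np.array([x,y,p[2]])-p)
    print('t',s['time'],'p',np.round(p,4),'psi',round(psi,3),'delta tool',d.round(4),'open',s['opening'])
if __name__=='__main__': rel(float(sys.argv[1]),float(sys.argv[2]))
E
python3 go.py .4216 -.246
```

```text
t 7.675 p [ 0.5004 -0.0479  0.176 ] psi 0.137 delta tool [-0.1051  0.1855 -0.0003] open 0.875498131334775
```

>>> drive_tool:
  moves:
    - [[0,0,0],[-0.021,0.037,0],0.075]
    - [[0,0,0],[-0.021,0.037,0],0.075]
    - [[0,0,0],[-0.021,0.037,0],0.075]
    - [[0,0,0],[-0.021,0.037,0],0.075]
    - [[0,0,0],[-0.021,0.037,0],0.075]

```text
time: 8.3
eef_pos: [0.4174, -0.2467, 0.1704]
tcp_rot: [0.998, 0.068, 0.0, 0.0]
contact_force: [1.3, 0.5, -0.1]
opening: 0.885
finger_force: 0.0
```

>>> drive_tool:
  moves:
    - [[0,0,0.145],[0,0,0],0.075]
    - [[0,0,0.145],[0,0,0],0.075]
    - [[0,0,0],[0,0,0.03],0.075]
    - [[0,0,0],[0,0,0.03],0.075]
    - [[0,0,0],[0,0,0],0.075]

```text
time: 8.93
eef_pos: [0.4165, -0.2441, 0.1079]
tcp_rot: [0.997, -0.077, -0.002, -0.002]
contact_force: [-0.2, 0.3, 0.8]
opening: 0.876
finger_force: 0.0
```

```bash
python3 go.py .4216 -.246
python3 - <<'E'
from h import *
c=cap('wrist','w4'); cv2.imwrite('pics/w4b.png',cv2.resize(c['image'][:,:,::-1],(800,600),interpolation=cv2.INTER_CUBIC))
E
```

```text
t 8.925 p [ 0.4165 -0.2441  0.1079] psi -0.153 delta tool [ 0.0054  0.0011 -0.    ] open 0.8755044231237364
```

View pics/w4b.png

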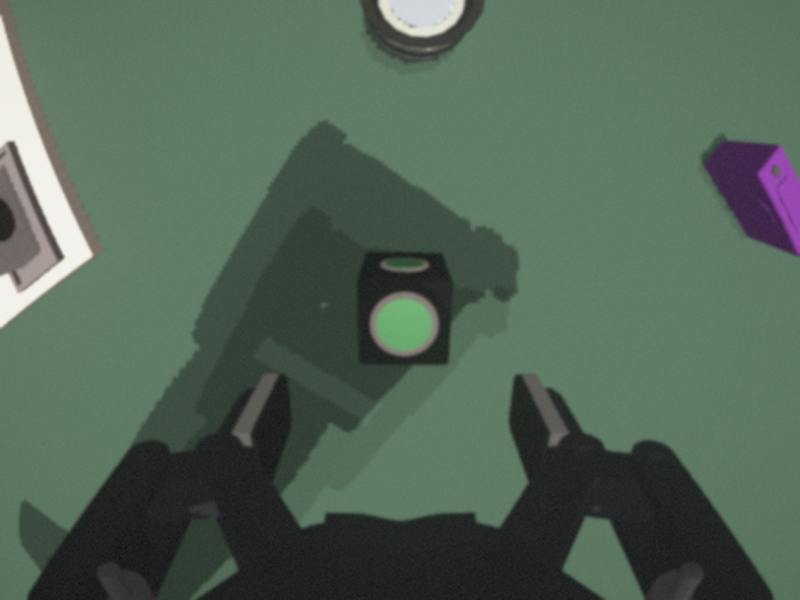

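The cube is at (404,320), square to the jaws and about centred. I'm correcting by 5 mm in x and descending.

>>> drive_tool:
  moves:
    - [[0,0,0],[0.005,0.001,0.02],0.075]
    - [[0,0,0],[0,0,0.035],0.075]
    - [[0,0,0],[0,0,0.02],0.075]
    - [[0,0,0],[0,0,0],0.05]
    - [[0,0,0],[0,0,0],0.03]

```text
time: 9.6
eef_pos: [0.424, -0.2482, 0.0372]
tcp_rot: [0.997, -0.076, 0.001, 0.001]
contact_force: [-0.8, -1.2, 15.9]
opening: 0.466
finger_force: 16.4
```

>>> drive_tool:
  moves:
    - [[0,0,0],[0,0,0],0.03]
    - [[0,0,0],[0,0,0],0.03]
    - [[0,0,0],[0,0,0],0.03]
    - [[0,0,0],[0,0,0],0.03]

```text
time: 10.1
eef_pos: [0.4242, -0.2484, 0.0373]
tcp_rot: [0.997, -0.077, 0.002, 0.001]
contact_force: [0.0, 0.3, 7.2]
opening: 0.459
finger_force: 52.1
```

>>> drive_tool:
  moves:
    - [[0,0,0],[0,0,-0.02],0.03]
    - [[0,0,0],[0,0,-0.05],0.03]
    - [[0,0,0],[0,0,-0.05],0.03]
    - [[0,0,-0.145],[0,0,0],0.03]
    - [[0,0,-0.145],[0,0,0],0.03]

```text
time: 10.72
eef_pos: [0.423, -0.2473, 0.1563]
tcp_rot: [0.997, 0.071, 0.001, 0.001]
contact_force: [0.7, 0.4, -1.1]
opening: 0.461
finger_force: 51.4
```

>>> drive_tool:
  moves:
    - [[0,0,-0.14],[0,0,0],0.03]
    - [[0,0,0],[0,0,0],0.03]
    - [[0,0,0],[0,0,0],0.03]

```text
time: 11.1
eef_pos: [0.4227, -0.2471, 0.1552]
tcp_rot: [0.991, 0.137, -0.0, -0.0]
contact_force: [0.0, 0.3, -1.2]
opening: 0.458
finger_force: 51.3
```

```bash
python3 go.py .5726 .1023
```

```text
t 11.1 p [ 0.4227 -0.2471  0.1552] psi 0.275 delta tool [ 0.2391 -0.2956  0.    ] open 0.4575099944171761
```

>>> drive_tool:
  moves:
    - [[0,0,0],[0.03,-0.037,0],0.03]
    - [[0,0,0],[0.03,-0.037,0],0.03]
    - [[0,0,0],[0.03,-0.037,0],0.03]
    - [[0,0,0],[0.03,-0.037,0],0.03]
    - [[0,0,0],[0.03,-0.037,0],0.03]

```text
time: 11.72
eef_pos: [0.5171, -0.0268, 0.1554]
tcp_rot: [0.991, 0.137, 0.0, 0.0]
contact_force: [-0.4, -0.9, -2.0]
opening: 0.462
finger_force: 51.3
```

>>> drive_tool:
  moves:
    - [[0,0,0],[0.03,-0.037,0],0.03]
    - [[0,0,0],[0.03,-0.037,0],0.03]
    - [[0,0,0],[0.029,-0.037,0],0.03]
    - [[0,0,0],[0,0,0],0.03]
    - [[0,0,0],[0,0,0],0.03]

```text
time: 12.35
eef_pos: [0.5715, 0.1027, 0.1549]
tcp_rot: [0.99, 0.138, -0.001, 0.0]
contact_force: [0.6, 0.1, -1.1]
opening: 0.459
finger_force: 51.2
```

```bash
python3 go.py .5726 .1023
python3 - <<'E'
from h import *
c=cap('wrist','w5'); cv2.imwrite('pics/w5b.png',cv2.resize(c['image'][:,:,::-1],(800,600),interpolation=cv2.INTER_CUBIC))
E
```

```text
t 12.35 p [0.5715 0.1027 0.1549] psi 0.277 delta tool [ 0.0009  0.0007 -0.    ] open 0.45855294976377997
```

View pics/w5b.png

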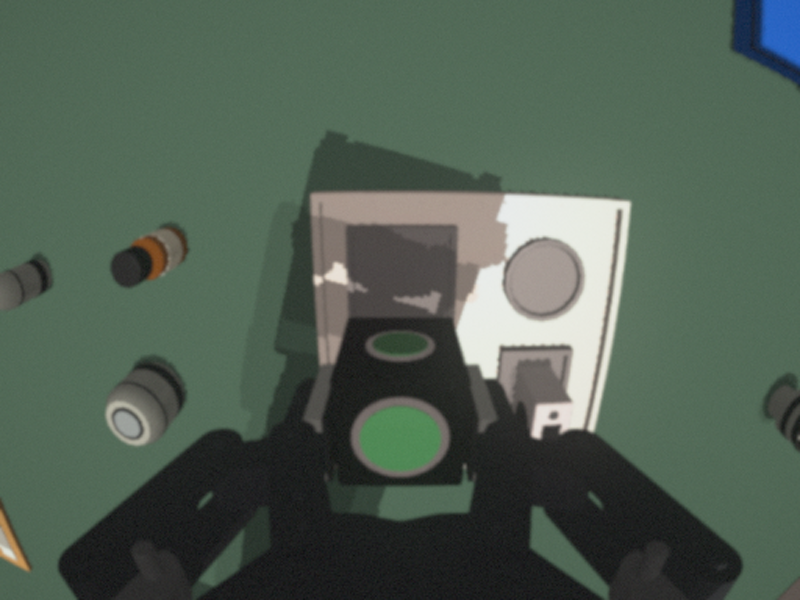

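The cube is held upright at (400,435) above the square well, and the block stands in the oblong well at (545,400). I'm lowering the cube.

>>> drive_tool:
  moves:
    - [[0,0,0],[0.002,0.001,0.03],0.03]
    - [[0,0,0],[0,0,0.05],0.03]
    - [[0,0,0],[0,0,0.025],0.03]
    - [[0,0,0],[0,0,0],0.03]
    - [[0,0,0],[0,0,0],0.03]

```text
time: 13.02
eef_pos: [0.5748, 0.1016, 0.0515]
tcp_rot: [0.991, 0.137, 0.001, 0.0]
contact_force: [0.4, 0.6, -0.2]
opening: 0.46
finger_force: 51.6
```

>>> drive_tool:
  moves:
    - [[0,0,0],[0,0,0.002],0.03]
    - [[0,0,0],[0,0,0.001],0.03]
    - [[0,0,0],[0,0,0],0.03]
    - [[0,0,0],[0,0,0],0.03]

```text
time: 13.52
eef_pos: [0.5741, 0.1025, 0.0475]
tcp_rot: [0.99, 0.138, 0.0, 0.0]
contact_force: [0.9, -0.4, -0.8]
opening: 0.459
finger_force: 51.6
```

>>> drive_tool:
  moves:
    - [[0,0,0],[0,0,0.002],0.03]
    - [[0,0,0],[0,0,0.001],0.03]
    - [[0,0,0],[0,0,0],0.03]
    - [[0,0,0],[0,0,0],0.03]

```text
time: 14.02
eef_pos: [0.5744, 0.1025, 0.0452]
tcp_rot: [0.99, 0.138, 0.0, -0.0]
contact_force: [-0.9, -0.3, 5.1]
opening: 0.455
finger_force: 52.3
```

>>> drive_tool:
  moves:
    - [[0,0,0],[0,0,0],0.062]
    - [[0,0,0],[0,0,0],0.062]
    - [[0,0,0],[0,0,0],0.062]
    - [[0,0,0],[0,0,-0.03],0.062]
    - [[0,0,0],[0,0,-0.05],0.062]

```text
time: 14.65
eef_pos: [0.5722, 0.1023, 0.1225]
tcp_rot: [0.99, 0.138, -0.003, -0.0]
contact_force: [0.8, 0.3, 0.3]
opening: 0.724
finger_force: 0.0
```

>>> drive_tool:
  moves:
    - [[0,0,0],[0,0,-0.05],0.08]
    - [[0,0,0],[-0.03,-0.045,0],0.08]
    - [[0,0,0],[-0.03,-0.045,0],0.08]
    - [[0,0,0],[0,0,0],0.08]
    - [[0,0,0],[0,0,0],0.08]

```text
time: 15.28
eef_pos: [0.4921, 0.1725, 0.1745]
tcp_rot: [0.99, 0.138, 0.0, 0.0]
contact_force: [-0.1, 0.1, -0.2]
opening: 0.934
finger_force: 0.0
```

```bash
python3 go.py .436 .256
python3 - <<'E'
from h import *
c=cap('wrist','w6'); cv2.imwrite('pics/w6b.png',cv2.resize(c['image'][:,:,::-1],(800,600),interpolation=cv2.INTER_CUBIC))
E
```

```text
t 15.275 p [0.4921 0.1725 0.1745] psi 0.277 delta tool [-0.0311 -0.0956 -0.0001] open 0.9343387832094802
```

View pics/w6b.png

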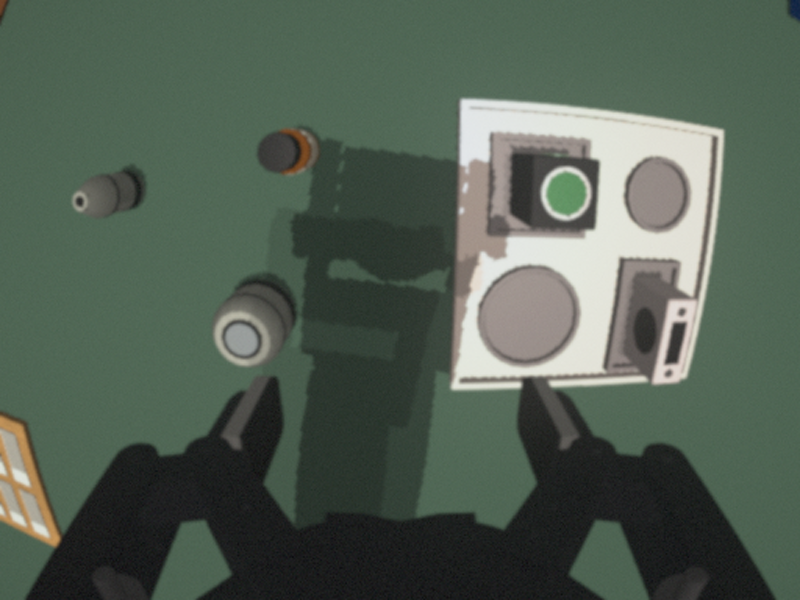

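The cube stands in the square well at (566,193). The wide objective's lens is at (242,340), the slim's nose at (80,201) and the bottle cap at (278,152).

Run:
```python
from h import *
c=load('w6');g=lambda u,v,z:onz(c,u*.64,v*.64,z,True)[:2].round(4)
print(g(242,340,.052),g(80,201,.062),g(278,152,.06),'cube',g(566,193,.058),'block',g(675,342,.058),'wells',g(529,314,.010),g(657,193,.010))
```

```text
[0.4359 0.2576] [0.4977 0.3775] [0.5504 0.2564] cube [0.5724 0.1031] block [ 0.5097 -0.0075] wells [0.4876 0.0805] [0.5966 0.0186]
```

>>> drive_tool:
  moves:
    - [[0,0,0],[-0.0155,-0.048,0],0.08]
    - [[0,0,0],[-0.0155,-0.048,0],0.08]
    - [[0,0,0],[0,0,0.04],0.08]
    - [[0,0,0],[0,0,0.03],0.08]
    - [[0,0,0],[0,0,0],0.08]

```text
time: 15.95
eef_pos: [0.4347, 0.2553, 0.1017]
tcp_rot: [0.991, 0.137, -0.003, 0.001]
contact_force: [0.4, -0.8, -0.3]
opening: 0.937
finger_force: 0.0
```

```bash
python3 go.py .436 .2572
```

```text
t 15.95 p [0.4347 0.2553 0.1017] psi 0.276 delta tool [ 0.0017 -0.0015 -0.    ] open 0.9367155946859153
```

>>> drive_tool:
  moves:
    - [[0,0,0],[0.0015,-0.0015,0.03],0.08]
    - [[0,0,0],[0,0,0.03],0.08]
    - [[0,0,0],[0,0,0.011],0.08]
    - [[0,0,0],[0,0,0],0.08]
    - [[0,0,0],[0,0,0],0.06]

```text
time: 16.58
eef_pos: [0.4382, 0.2586, 0.0349]
tcp_rot: [0.99, 0.138, 0.001, -0.0]
contact_force: [-0.1, -0.3, -0.2]
opening: 0.748
finger_force: 0.0
```

>>> drive_tool:
  moves:
    - [[0,0,0],[0,0,0],0.038]
    - [[0,0,0],[0,0,0],0.038]
    - [[0,0,0],[0,0,0],0.038]
    - [[0,0,0],[0,0,0],0.038]
    - [[0,0,0],[0,0,0],0.038]

```text
time: 17.2
eef_pos: [0.4382, 0.2588, 0.0351]
tcp_rot: [0.99, 0.138, 0.002, -0.0]
contact_force: [-0.4, -0.1, 5.2]
opening: 0.547
finger_force: 52.3
```

>>> drive_tool:
  moves:
    - [[0,0,0],[0,0,-0.02],0.038]
    - [[0,0,0],[0,0,-0.05],0.038]
    - [[0,0,0],[0,0,-0.05],0.038]
    - [[0,0,0],[0,0,0],0.038]

```text
time: 17.7
eef_pos: [0.4394, 0.2593, 0.158]
tcp_rot: [0.99, 0.138, 0.005, -0.001]
contact_force: [-0.5, 0.5, -2.5]
opening: 0.54
finger_force: 52.3
```

```bash
python3 go.py .4865 .0785
```

```text
t 17.7 p [0.4394 0.2593 0.158 ] psi 0.277 delta tool [-0.0041  0.1868 -0.0002] open 0.540441490196378
```

>>> drive_tool:
  moves:
    - [[0,0,0],[-0.001,0.047,0],0.038]
    - [[0,0,0],[-0.001,0.047,0],0.038]
    - [[0,0,0],[-0.001,0.047,0],0.038]
    - [[0,0,0],[-0.001,0.046,0],0.038]
    - [[0,0,0],[0,0,0],0.038]

```text
time: 18.32
eef_pos: [0.4834, 0.075, 0.1514]
tcp_rot: [0.991, 0.136, -0.002, -0.0]
contact_force: [0.7, 1.0, -1.5]
opening: 0.545
finger_force: 52.6
```

>>> drive_tool:
  moves:
    - [[0,0,0],[0,0,0.04],0.038]
    - [[0,0,0],[0,0,0.04],0.038]
    - [[0,0,0],[0,0,0.025],0.038]
    - [[0,0,0],[0,0,0],0.038]
    - [[0,0,0],[0,0,0],0.038]

```text
time: 18.95
eef_pos: [0.4837, 0.0779, 0.0484]
tcp_rot: [0.99, 0.138, -0.0, -0.0]
contact_force: [0.3, 0.0, -3.2]
opening: 0.539
finger_force: 53.5
```

```bash
python3 go.py .4865 .0785
```

```text
t 18.95 p [0.4837 0.0779 0.0484] psi 0.277 delta tool [ 0.0028  0.0001 -0.    ] open 0.5386579522953869
```

>>> drive_tool:
  moves:
    - [[0,0,0],[0.004,0,0.002],0.038]
    - [[0,0,0],[0,0,0.002],0.038]
    - [[0,0,0],[0,0,0],0.038]
    - [[0,0,0],[0,0,0.001],0.038]
    - [[0,0,0],[0,0,0],0.038]

```text
time: 19.58
eef_pos: [0.4877, 0.0784, 0.0433]
tcp_rot: [0.99, 0.138, -0.0, -0.0]
contact_force: [-0.5, 0.1, -2.4]
opening: 0.539
finger_force: 53.5
```

>>> drive_tool:
  moves:
    - [[0,0,0],[0,0,0.001],0.038]
    - [[0,0,0],[0,0,0.001],0.038]
    - [[0,0,0],[0,0,0],0.038]
    - [[0,0,0],[0,0,0],0.038]

```text
time: 20.08
eef_pos: [0.4882, 0.0784, 0.0427]
tcp_rot: [0.99, 0.138, -0.0, -0.0]
contact_force: [-4.4, -0.5, 6.8]
opening: 0.537
finger_force: 54.5
```

>>> drive_tool:
  moves:
    - [[0,0,0],[0,0,0],0.068]
    - [[0,0,0],[0,0,0],0.068]
    - [[0,0,0],[0,0,0],0.068]
    - [[0,0,0],[0,0,-0.03],0.068]
    - [[0,0,0],[0,0,-0.05],0.068]

```text
time: 20.7
eef_pos: [0.4861, 0.0784, 0.1201]
tcp_rot: [0.99, 0.138, -0.003, -0.0]
contact_force: [1.2, -0.8, 1.0]
opening: 0.795
finger_force: 0.0
```

>>> drive_tool:
  moves:
    - [[0,0,0],[0,0,-0.05],0.06]
    - [[0,0,0],[0.015,-0.047,0],0.06]
    - [[0,0,0],[0.015,-0.047,0],0.06]
    - [[0,0,0],[0.015,-0.047,0],0.06]
    - [[0,0,0],[0.015,-0.047,0],0.06]

```text
time: 21.32
eef_pos: [0.4941, 0.2772, 0.1712]
tcp_rot: [0.99, 0.138, 0.0, 0.0]
contact_force: [0.2, -0.4, -0.6]
opening: 0.702
finger_force: 0.0
```

>>> drive_tool:
  moves:
    - [[0,0,0],[0.015,-0.047,0],0.06]
    - [[0,0,0],[0.015,-0.047,0],0.06]
    - [[0,0,0],[0,0,0],0.06]
    - [[0,0,0],[0,0,0.04],0.06]
    - [[0,0,0],[0,0,0],0.06]

```text
time: 21.95
eef_pos: [0.4949, 0.3723, 0.1273]
tcp_rot: [0.99, 0.138, -0.004, 0.002]
contact_force: [0.3, 0.1, 0.7]
opening: 0.705
finger_force: 0.0
```

```bash
python3 go.py .4977 .3768
python3 - <<'E'
from h import *
c=cap('wrist','w7'); cv2.imwrite('pics/w7b.png',cv2.resize(c['image'][:,:,::-1],(800,600),interpolation=cv2.INTER_CUBIC))
E
```

```text
t 21.95 p [0.4949 0.3723 0.1273] psi 0.276 delta tool [ 0.004  -0.0036 -0.    ] open 0.7052331047839144
```

View pics/w7b.png

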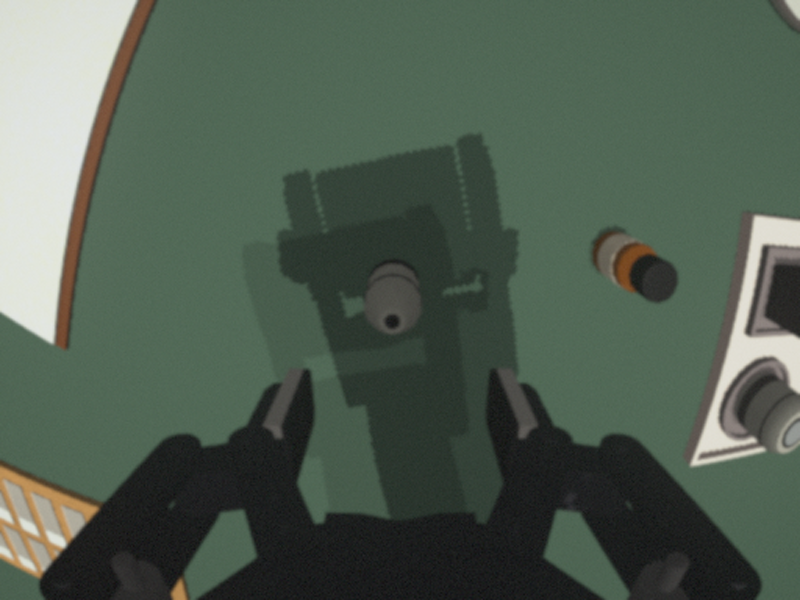

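The slim objective is at (392,310) between the fingers, and the wide stands in its well at the right edge. I'm correcting and gripping the slim.

>>> drive_tool:
  moves:
    - [[0,0,0],[0.003,-0.004,0.02],0.06]
    - [[0,0,0],[0,0,0.04],0.06]
    - [[0,0,0],[0,0,0.027],0.06]
    - [[0,0,0],[0,0,0.006],0.06]
    - [[0,0,0],[0,0,0],0.06]

```text
time: 22.62
eef_pos: [0.4997, 0.3791, 0.0388]
tcp_rot: [0.99, 0.138, 0.0, -0.0]
contact_force: [-0.4, -0.5, 0.5]
opening: 0.701
finger_force: 0.0
```

>>> drive_tool:
  moves:
    - [[0,0,0],[0,0,0],0.04]
    - [[0,0,0],[0,0,0],0.02]
    - [[0,0,0],[0,0,0],0.02]
    - [[0,0,0],[0,0,0],0.02]
    - [[0,0,0],[0,0,0],0.02]

```text
time: 23.25
eef_pos: [0.5003, 0.3795, 0.0402]
tcp_rot: [0.99, 0.138, 0.001, -0.0]
contact_force: [-1.6, -0.6, 6.8]
opening: 0.303
finger_force: 49.5
```

>>> drive_tool:
  moves:
    - [[0,0,0],[0,0,-0.02],0.02]
    - [[0,0,0],[0,0,-0.05],0.02]
    - [[0,0,0],[0,0,-0.05],0.02]
    - [[0,0,0],[0,0,-0.03],0.02]
    - [[0,0,0],[0,0,0],0.02]

```text
time: 23.88
eef_pos: [0.5006, 0.3798, 0.1924]
tcp_rot: [0.99, 0.138, 0.003, -0.001]
contact_force: [-0.4, 0.4, -1.4]
opening: 0.308
finger_force: 49.5
```

```bash
python3 go.py .597 .0165
```

```text
t 23.875 p [0.5006 0.3798 0.1924] psi 0.277 delta tool [-0.0066  0.3758 -0.0006] open 0.3076818105756119
```

>>> drive_tool:
  moves:
    - [[0,0,0],[-0.001,0.047,0],0.02]
    - [[0,0,0],[-0.001,0.047,0],0.02]
    - [[0,0,0],[-0.001,0.047,0],0.02]
    - [[0,0,0],[-0.001,0.047,0],0.02]
    - [[0,0,0],[-0.001,0.047,0],0.02]

```text
time: 24.5
eef_pos: [0.5572, 0.1499, 0.1856]
tcp_rot: [0.99, 0.138, -0.002, -0.0]
contact_force: [0.9, 0.3, -0.5]
opening: 0.305
finger_force: 49.6
```

>>> drive_tool:
  moves:
    - [[0,0,0],[-0.001,0.047,0],0.02]
    - [[0,0,0],[-0.001,0.047,0],0.02]
    - [[0,0,0],[0,0.047,0],0.02]
    - [[0,0,0],[0,0,0],0.02]
    - [[0,0,0],[0,0,0.05],0.02]

```text
time: 25.12
eef_pos: [0.5978, 0.0149, 0.1409]
tcp_rot: [0.991, 0.137, 0.004, 0.001]
contact_force: [0.3, 0.0, -2.1]
opening: 0.302
finger_force: 49.8
```

>>> drive_tool:
  moves:
    - [[0,0,0],[0,0,0.03],0.02]
    - [[0,0,0],[0,0,0],0.02]
    - [[0,0,0],[0,0,0],0.02]

```text
time: 25.5
eef_pos: [0.5954, 0.016, 0.1089]
tcp_rot: [0.99, 0.138, 0.0, 0.0]
contact_force: [0.9, 0.6, -1.2]
opening: 0.307
finger_force: 49.8
```

```bash
python3 go.py .597 .0165
python3 - <<'E'
from h import *
c=cap('wrist','w8'); cv2.imwrite('pics/w8b.png',cv2.resize(c['image'][:,:,::-1],(800,600),interpolation=cv2.INTER_CUBIC))
E
```

```text
t 25.5 p [0.5954 0.016  0.1089] psi 0.278 delta tool [ 0.0017 -0.0001  0.    ] open 0.3065710514639505
```

View pics/w8b.png

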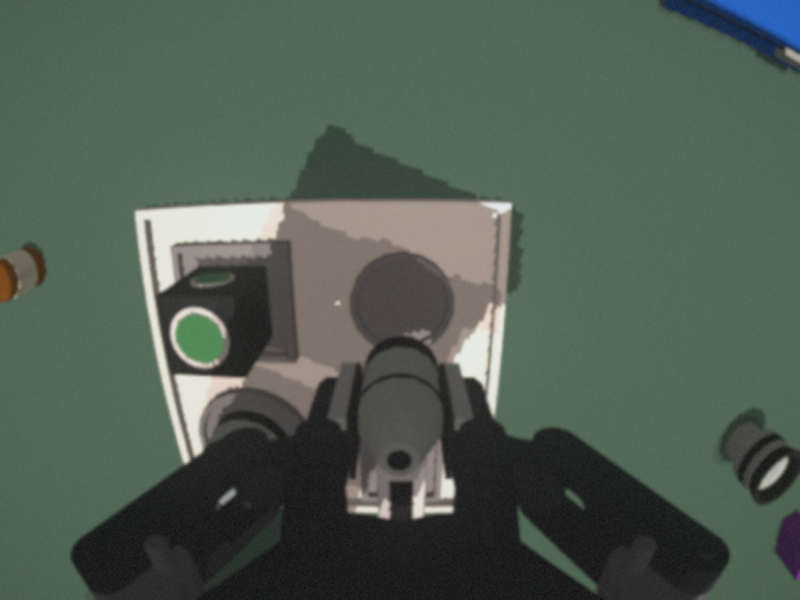

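The slim is held upright at (400,410) above the small round well at (402,303). I'm lowering it.

>>> drive_tool:
  moves:
    - [[0,0,0],[0.003,0,0.02],0.02]
    - [[0,0,0],[0,0,0.03],0.02]
    - [[0,0,0],[0,0,0.007],0.02]
    - [[0,0,0],[0,0,0],0.02]
    - [[0,0,0],[0,0,0],0.02]

```text
time: 26.18
eef_pos: [0.5991, 0.016, 0.0526]
tcp_rot: [0.99, 0.138, 0.001, 0.0]
contact_force: [-0.1, -0.4, -0.9]
opening: 0.309
finger_force: 49.8
```

>>> drive_tool:
  moves:
    - [[0,0,0],[0,0,0.002],0.02]
    - [[0,0,0],[0,0,0.001],0.02]
    - [[0,0,0],[0,0,0],0.02]
    - [[0,0,0],[0,0,0],0.02]

```text
time: 26.68
eef_pos: [0.5981, 0.0161, 0.0484]
tcp_rot: [0.99, 0.138, 0.0, 0.0]
contact_force: [0.8, 0.0, -1.4]
opening: 0.305
finger_force: 49.8
```

>>> drive_tool:
  moves:
    - [[0,0,0],[0,0,0.001],0.02]
    - [[0,0,0],[0,0,0],0.02]
    - [[0,0,0],[0,0,0],0.02]

```text
time: 27.05
eef_pos: [0.5983, 0.0161, 0.0482]
tcp_rot: [0.99, 0.138, 0.0, 0.0]
contact_force: [-1.9, -0.3, 5.9]
opening: 0.309
finger_force: 50.4
```

>>> drive_tool:
  moves:
    - [[0,0,0],[0,0,0],0.048]
    - [[0,0,0],[0,0,0],0.048]
    - [[0,0,0],[0,0,0],0.048]
    - [[0,0,0],[0,0,-0.02],0.048]
    - [[0,0,0],[0,0,-0.05],0.048]

```text
time: 27.68
eef_pos: [0.5962, 0.0164, 0.1162]
tcp_rot: [0.99, 0.138, -0.003, -0.001]
contact_force: [1.2, -0.3, -0.1]
opening: 0.565
finger_force: 0.0
```

>>> drive_tool:
  moves:
    - [[0,0,0],[0,0,-0.05],0.048]
    - [[0,0,0],[0,0,-0.05],0.048]
    - [[0,0,0],[-0.04,0,-0.02],0.048]
    - [[0,0,0],[-0.04,0,0],0.048]
    - [[0,0,0],[0,0,0],0.048]

```text
time: 28.3
eef_pos: [0.5195, -0.0059, 0.2388]
tcp_rot: [0.991, 0.137, 0.001, 0.0]
contact_force: [-0.5, -0.3, 0.5]
opening: 0.56
finger_force: 0.0
```

```bash
python3 go.py .597 .0165
python3 - <<'E'
from h import *
c=cap('wrist','w9'); cv2.imwrite('pics/w9b.png',cv2.resize(c['image'][:,:,::-1],(800,600),interpolation=cv2.INTER_CUBIC))
E
```

```text
t 28.3 p [ 0.5195 -0.0059  0.2388] psi 0.276 delta tool [ 0.0807 -0.0005  0.0001] open 0.5595853326999949
```

View pics/w9b.png

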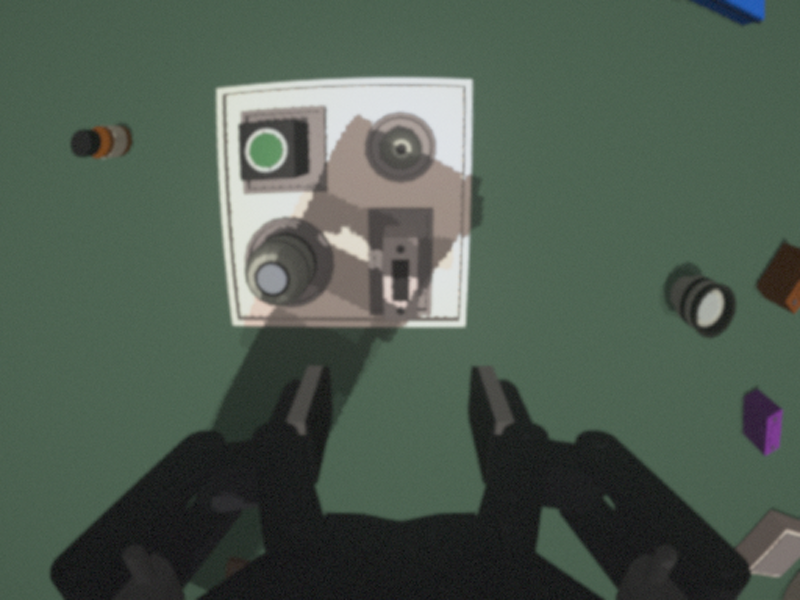

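All four pieces stand in their wells: cube (267,150), slim (401,148), wide (272,278) and block (400,280). Next I'm checking the offsets of their tops, then handing in.

Run:
```python
from h import *
c=load('w9');g=lambda u,v,z:onz(c,u*.64,v*.64,z,True)[:2]
for n,u,v,z,w in [('slim',401,148,.07,(.597,.0165)),('wide',272,278,.06,(.487,.0785)),('cube',267,150,.058,(.5726,.1023)),('block',400,280,.058,(.5104,-.0085)),('bottle',85,143,.06,(.55,.256)),('eye',711,308,.05,(.556,-.274))]:
    p=g(u,v,z);print(n,p.round(4),'off mm',((p-w)*1e3).round(1))
    ok=np.linalg.norm(p-w)<.01
    globals().setdefault('r',[]).append(ok)
print(r)
if all(r): print(ctrl.sign_off())
```

```text
slim [0.5957 0.0162] off mm [-1.3 -0.3]
wide [0.4871 0.0792] off mm [0.1 0.7]
cube [0.5726 0.1024] off mm [0.  0.1]
block [ 0.5093 -0.0076] off mm [-1.1  0.9]
bottle [0.5511 0.2521] off mm [ 1.1 -3.9]
eye [ 0.5572 -0.2699] off mm [1.2 4.1]
[np.True_, np.True_, np.True_, np.True_, np.True_, np.True_]
the job is handed in; nothing more can be done
None
```

The job is handed in at about 28 s: the slim and wide objectives, the cube and the block each stand in their own well, within 2 mm of centre by the wrist camera, and the eyepiece and bottle were left standing where they were.

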